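# Hold a timber stud square to its plate

## Task

Pick up the carpenter's square by its upright grip, lay it flat on the assembly board in the corner between the two timbers, and press it home, firmly but without brute force, so that one edge lies flush against the screwed-down plate and the other edge pushes the leaning stud round until it stands square. Finish while still gripping the square and pressing it against both timbers, as if someone were about to tighten the stud's bolt: do not let go. Move the stud only with the square, not with the gripper, and leave the other things lying where they are.

Things in the scene. Friction and masses are not known exactly. Their poses are not given: they have to be found in the camera images.
- square: Loose carpenter's square, 0.35 kg: a flat braced right triangle of bare aluminium, 10 mm thick, with a black upright grip on it. Origin: on the underside, straight below the middle of the grip; z up. It starts flat on the bench, left of the robot's middle, x roughly ahead. Short leg 120 mm, long leg 160 mm, both 24 mm wide; a brace bar joins their ends.
- grip (a point): Middle of the square's grip, 33 mm above the underside. The grip is a block with flat sides, 54 mm long (square's x) and 22 mm thick (square's y), from 10 to 56 mm above the underside. Gripped across its thickness it leaves both outer edges free.
- short_edge (a point): Middle of the short leg's outer edge, which goes against the plate: the plane x = +45 mm of the square (faces +x), from y = -45 to +75 mm, 10 mm high. The point lies on the underside.
- long_edge (a point): Middle of the long leg's outer edge, which goes against the stud: the plane y = -45 mm of the square (faces -y), from x = +45 to -115 mm, 10 mm high. The point lies on the underside.
- heel (a point): The square's outer right-angle corner, on its underside: at x = +45, y = -45, z = 0 mm in the square's frame.
- board: Fixed plywood assembly board, 240 (x) x 220 (y) x 12 mm, on the right of the bench, carrying the two brown timbers; pressing the square down on it adds drag. Origin: centre of its underside; x points roughly away from the robot, y to the left.
- plate: The plate: a timber fixed along the far edge of the board with three screws, 38 (x) x 210 (y) x 34 mm, its underside on the board (top 46 mm above the bench). Origin: centre of its underside; same axes as the board. Its near face (x = -19 mm, faces the robot) is the face to press against.
- corner (a point): The inside corner on the board's upper face where the plate's near face and the stud's left face meet when the stud is square; the heel belongs here. At x = +75, y = -45 mm in the board's frame. The square lies in the region of smaller x and larger y than this point (board frame), its axes parallel to the board's.
- stud (a joint): Lean of the stud, rad. 0 = square to the plate; positive = its free end leans left, in over the square's place (0.07 to 0.16 at the start). It turns on a finger-tight bolt and stays where it is put (friction 0.3 N m, 2 to 3 N at its end). The square's long edge first meets it near the leg's end and turns it; at 0 it is flush with the edge and resists firmly.
- stud_bolt (a point): Top of the stud at its bolt, on its centre line: 28 mm in front of the plate's near face, 19 mm right of the corner point. The stud is a timber 186 x 38 x 34 mm (top 46 mm above the bench) that runs from the plate toward the robot on the right of the board.
- stud_end (a point): Middle of the upper edge of the stud's free end, 162 mm from its bolt.
- tape_black: Bystander, leave it alone: a roll of tape (57 mm across) lying on the near left corner of the board. Origin: centre of its underside.
- marker: Bystander, leave it alone: a marker pen 135 mm long lying on the board to the right of the stud. Origin: centre of its underside.
- brake_pad: Bystander, leave it alone: a brake pad. Origin: centre of its underside.
- bearing: Bystander, leave it alone: a bearing. Origin: centre of its underside.

How it is judged:
By the outcome, as a careful person would: the job done as asked, in the order asked, and still so for the second after the job is handed in, while the arm keeps its last pose, push and grip.
It also fails if it takes over 64 s, if anything falls off the work surface, if the arm or the gripper's body presses on something with over 40 N, if the wrist force passes 120 N, or if a joint passes its speed limit or range.

## Robot

A 6-joint arm with a two-finger parallel gripper is mounted at the origin on a cart in front of the work surface, level with it; the furniture and walls round the work are solid. World frame = base frame: x ahead of the robot, y to its left, z up, the work surface at z = 0. Lengths are in m, angles in degrees, forces in N, time in s.
With the tool pointing down it reaches from about 0.375 to 0.9 m from the base axis. Payload 3.1 kg.
Tool frame: the origin (TCP) lies between the finger pads; the fingertips stand 11 mm ahead of it and the grasp point (between the pads) lies 8 mm behind it; z points along the fingers, y is the line along which they close (so a half turn about z gives the same grasp; the last joint's range is limited). The gripper opens to 87 mm and grips with 3 to 60 N. Pads are 19 mm wide; open, the fingers measure 117 mm over their backs; the gripper's body (75 mm by 190 mm) begins 51 mm behind the grasp point.
Start: joints at [-83.967, 30.224, 82.088, -0, 67.689, -10.227], TCP at [0.175, -0.6, 0.234] pointing down, gripper open.
Joint ranges: [-176.69, 176.69], [-43.24, 126.21], [12.49, 139.97], [-82, 262], [0, 151.66], [-163.58, 163.58]. Speed limits (degrees/s): [159.86, 159.86, 180, 180, 180, 180].

## Interface

Orientations are given as a 3x3 rotation matrix whose columns are the frame's x, y, z axes.
In Python, from rig import bot, viewer, workorder, nets gives the robot as it stands. The module is installed in compiled form; this text tells all that it offers.
- The arm moves only by the tool move_arm, never from a script. Its argument "increments" is a list of rows, each a list of 7 numbers: the shift along the tool's x, y, z normalised to -1 to 1, where 1 is 0.3 m, then the turn, a rotation vector about the tool's x, y, z normalised to -1 to 1, where 1 is pi rad, then the opening, from 0 (shut) to 1 (fully open). In form: [[tx, ty, tz, wx, wy, wz, grip], ...]. A call has 1 to 10 rows; each row is the pose to reach, as a shift and turn from the pose commanded when the call began, along the tool's axes at that moment, turning the shorter way round; what a row does not reach only later rows make up. A row lasts 1/12 s, in which the tool goes at most 41.7 mm and 7.16 degrees, less where a joint would pass 70% of its speed; a pose out of reach is approached as far as the arm can. A call with a number of a shift or a turn outside -1 to 1 is refused whole. A call with a gripper value outside its range is refused whole. The fingers move at their own pace and stop on an object; the grip force is fixed at half the most. Time passes only in rows, so rows that repeat a pose let the fingers close. It gives the time, the measured TCP pose, the force, the opening and the grip force at its end, in the units of the state.
- bot.read_state(): the state, without advancing time (a new reading comes with each control period).
- viewer.capture(name): name is "scene" or "top"; returns a dict with "image" (400x640x3 uint8, blue, green, red), "K" (3x3 intrinsics, pixels), "eye" and "orientation" of the camera in the world. Camera axes: x right, y up, looking along -z (the intrinsics and any distortion apply to the point x, -y, -z); pixel columns grow to the right and rows downward; lengths in m; the calibration is good to about 2 mm. A picture is of the moment at which its call begins. There is no depth.
- workorder.hand_in(): hands the job in; it is judged then, once.
Trained networks look in the newest picture that a camera, given by its name, has taken for a name from the list of things; names that differ only in an ending like _2 or _b are one class to them, and where a whole thing is asked for, a point or a joint stands for the part that bears it (a point fixed in the world has none). Each returns a list of dicts, best first, with "conf" (0 to 1); they miss things now and then, are a little off and sometimes report something else, mostly with a low value. They report only what shows in the picture. A call takes as long as a camera call.
- nets.find_in(camera, thing): "location" ([column, row] in pixels, amid what is visible of it).
The state is a dict: "time_s": time; "joint_positions": joint angles; "qvel": joint speeds; "tau": joint torques, N m; "position": TCP position; "tcp_rot": TCP orientation; "force": force on the tool from outside, world axes, zero at the start; "moment": the same for the moment, N m; "opening": opening from 0.0 (shut) to 1.0 (fully open); "grasp_force": force on a finger pad.
Only numpy, scipy, OpenCV 4.12 (cv2) and the standard library are available. Lean on these libraries where they do the work, as an engineer would, in place of code of your own. Each camera call takes 0.05 s, during which the arm holds its last target. There are 200 camera calls.

## Working session

There is one attempt and no reset: what is moved stays moved. The work goes in short steps, Python scripts to look and compute and a tool call to move; the robot and the scene stay as the last step left them, time stands still between calls to the robot, and variables do not carry over. Pictures are saved under pics/ and viewed, at most 11 in all, crops included, and the job is handed in when it is done.

Besides the shell and the picture viewer there is one more tool, called after "Request:" as a command line: name --pt "numbers of a row" for each row, then --argument value for the rest. move_arm: Moves the arm, as the interface text tells. Its arguments: {"type":"object","properties":{"increments":{"type":"array"}},"required":["increments"]}

```bash
mkdir -p pics
cat > h.py <<'E'
import numpy as np, cv2
from rig import bot, viewer, workorder, nets
def ray(c,p):
    K=c["K"];R=np.array(c["orientation"]);x=np.linalg.inv(K)@np.array([p[0],p[1],1.])
    return np.array(c["eye"]),R@np.array([x[0],-x[1],-x[2]])
def onz(c,p,z):
    e,d=ray(c,p);return e+d*(z-e[2])/d[2]
def proj(c,P):
    R=np.array(c["orientation"]);q=R.T@(np.array(P)-np.array(c["eye"]));q=np.array([q[0],-q[1],-q[2]])
    u=c["K"]@q;return u[:2]/u[2]
E
python3 - <<'E'
from h import *
for n in("top","scene"):
    c=viewer.capture(n);cv2.imwrite(f"pics/{n}0.png",c["image"]);print(n,[k for k in c],np.round(c["eye"],3),np.round(c["K"],1).tolist(),np.round(c["orientation"],3).tolist())
    for t in("square","grip","short_edge","long_edge","heel","board","plate","stud","stud_bolt","stud_end","corner","tape_black","marker","brake_pad","bearing"):
        try:
            r=nets.find_in(n,t)
            for q in r[:2]: print(t,round(q["conf"],2),np.round(q["location"],1),np.round(onz(c,q["location"],0.01),3))
        except Exception as e: print(t,e)
print(bot.read_state())
E
```

```text
top ['image', 'K', 'eye', 'orientation'] [ 0.282 -0.134  1.319] [[420.6, 0.0, 325.6], [0.0, 420.6, 200.9], [0.0, 0.0, 1.0]] [[-0.011, 0.989, -0.147], [-1.0, -0.01, 0.008], [0.007, 0.147, 0.989]]
square 0.69 [215.9 199.9] [0.483 0.199 0.01 ]
grip 0.77 [214.3 198.6] [0.487 0.205 0.01 ]
short_edge 0.69 [213.5 199.2] [0.485 0.207 0.01 ]
long_edge 0.83 [215.6 199.1] [0.486 0.2   0.01 ]
heel 0.87 [216.7 200.4] [0.481 0.197 0.01 ]
board 0.76 [417.2 185.1] [ 0.524 -0.436  0.01 ]
board 0.49 [434.2 193.6] [ 0.496 -0.488  0.01 ]
plate 0.8 [421.9 157.3] [ 0.614 -0.455  0.01 ]
stud 0.76 [436.7 194.3] [ 0.494 -0.496  0.01 ]
stud 0.24 [334.2 233.2] [ 0.375 -0.171  0.01 ]
stud_bolt 0.62 [436.6 194.3] [ 0.494 -0.496  0.01 ]
stud_end 0.59 [435.1 195.7] [ 0.49  -0.491  0.01 ]
corner 0.69 [413.6 186.7] [ 0.519 -0.424  0.01 ]
tape_black 0.51 [392.5 205.7] [ 0.459 -0.355  0.01 ]
marker 0.54 [445.  197.6] [ 0.483 -0.522  0.01 ]
marker 0.33 [415.1 185.8] [ 0.522 -0.429  0.01 ]
brake_pad 0.96 [296.7 237.2] [ 0.363 -0.054  0.01 ]
brake_pad 0.16 [327.3 233.9] [ 0.373 -0.149  0.01 ]
bearing 0.88 [329. 236.] [ 0
[... 1093 characters left out ...]
85978471e-03,
        6.76888491e+01, -1.02283665e+01]), 'qvel': array([-0.02150577,  0.05505682,  0.01465234, -0.08007344, -0.02991839,
       -0.02808505]), 'tau': array([-5.47502423e-04, -4.40001762e+01, -1.76979965e+01,  6.32910314e-02,
        5.05452161e-02, -1.46744799e-05]), 'position': array([ 0.17499543, -0.59997474,  0.23356192]), 'tcp_rot': array([[ 9.60001356e-01,  2.79995350e-01, -2.80248581e-05],
       [ 2.79995349e-01, -9.60001356e-01, -2.05548050e-05],
       [-3.26591516e-05,  1.18858107e-05, -9.99999999e-01]]), 'force': array([ 0.28264551, -0.19951299,  0.33116232]), 'moment': array([ 0.00066018, -0.02394042, -0.02219325]), 'grasp_force': 0.0, 'opening': 1.00124718302434}
```

View pics/top0.png

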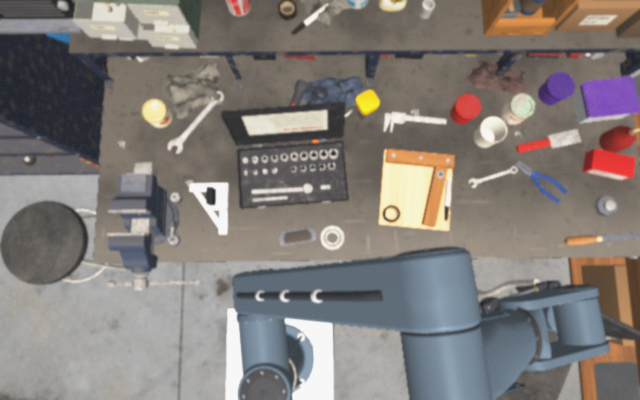

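View pics/scene0.png

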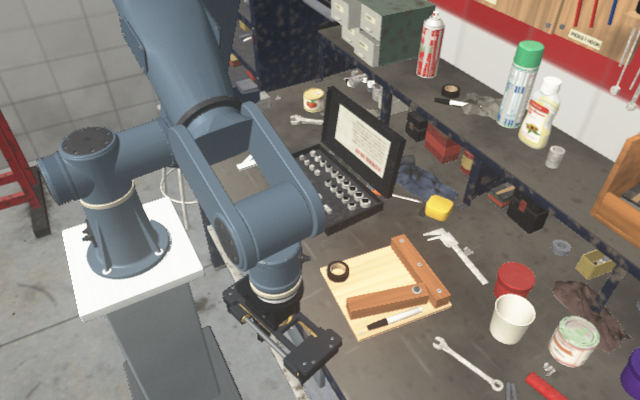

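Run:
```python
from h import *
im=cv2.imread("pics/top0.png")
a=cv2.resize(im[175:240,180:240],None,fx=6,fy=6,interpolation=cv2.INTER_CUBIC)
b=cv2.resize(im[145:235,375:460],None,fx=5,fy=5,interpolation=cv2.INTER_CUBIC)
o=np.zeros((450,785,3),np.uint8);o[:390,:360]=a;o[:450,360:785]=b
cv2.imwrite("pics/crop0.png",o)
```

```text
(no output)
```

View pics/crop0.png

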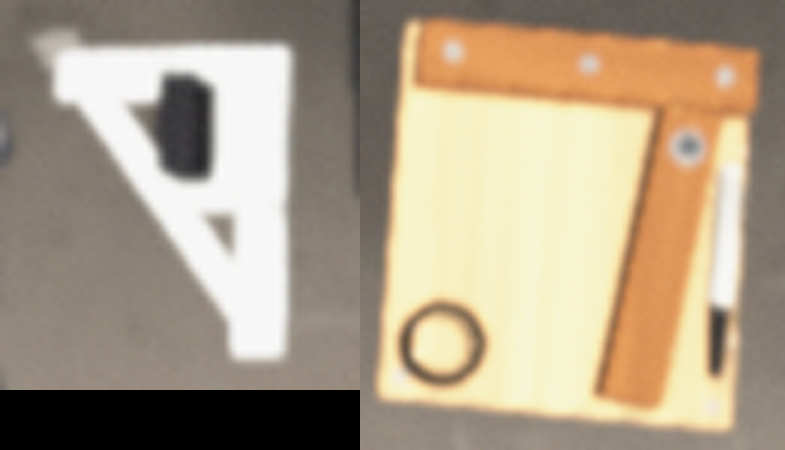

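```bash
cat > fit.py <<'E'
from h import *
from scipy.optimize import least_squares
def T(p,L):
    x,y,a=p;L=np.array(L);c,s=np.cos(a),np.sin(a)
    return np.c_[x+c*L[:,0]-s*L[:,1],y+s*L[:,0]+c*L[:,1],L[:,2]]
def fit(c,px,L,p0):
    f=lambda p:(np.array([proj(c,P) for P in T(p,L)])-px).ravel()
    r=least_squares(f,p0,loss="soft_l1");return r.x,r.fun.reshape(-1,2)
E
python3 - <<'E'
from fit import *
c=viewer.capture("top")
sq=np.array([[292,45],[55,48],[286,358],[231,358],[53,101]])/6.+np.array([180,175])-.42
p,r=fit(c,sq,[[.045,-.045,.01],[.045,.075,.01],[-.115,-.045,.01],[-.115,-.021,.01],[.021,.075,.01]],[.48,.2,0])
print("square",p,np.degrees(p[2]),np.round(r,1).tolist())
g=(np.array([186,128])/6+np.array([180,175])-.42);print("grip",onz(c,g,.056))
b=(np.array([[378,398],[730,430],[418,20],[760,48],[757,112],[414,84]])-[360,0])/5.+np.array([375,145])-.4
q,r=fit(c,b,[[-.12,.11,.012],[-.12,-.11,.012],[.113,.105,.046],[.113,-.105,.046],[.075,-.105,.046],[.075,.105,.046]],[.52,-.44,0])
print("board",q,np.degrees(q[2]),np.round(r,1).tolist())
print("corner",T(q,[[.075,-.045,.012]]))
s=(np.array([[600,395],[658,407],[688,147]])-[360,0])/5.+np.array([375,145])-.4
S=[onz(c,x,.046) for x in s];print(S)
e=(S[0]+S[1])/2;bo=T(q,[[.047,-.064,.046]])[0];d=bo-e;print("bolt pred",bo,"lean",np.degrees(np.arctan2(-d[1],-d[0])),np.degrees(np.arctan2(d[1],d[0])-q[2]))
st=np.array([[450.,0]])
t=(np.array([443,343])-[360,0])/5.+np.array([375,145])-.4
w=onz(c,t,.02);a=q[2];R=np.array([[np.cos(a),np.sin(a)],[-np.sin(a),np.cos(a)]]);print("tape board frame",R@(w[:2]-q[:2]))
E
```

```text
square [0.49145006 0.20979957 0.00463955] 0.26582687290901263 [[-1.0, 0.9], [0.5, 1.0], [-0.9, -0.6], [0.5, -0.5], [0.6, -0.4]]
grip [0.48829972 0.20420065 0.056     ]
board [ 0.50980241 -0.43019835 -0.10029809] -5.746657470921965 [[0.2, -0.1], [0.2, -0.2], [0.5, 0.4], [-0.7, 0.8], [-0.7, -0.2], [0.4, -0.6]]
corner [[ 0.57991964 -0.48248195  0.012     ]]
[array([ 0.39835532, -0.43880206,  0.046     ]), array([ 0.39068471, -0.47375836,  0.046     ]), array([ 0.55164996, -0.50025319,  0.046     ])]
bolt pred [ 0.55015789 -0.49858282  0.046     ] lean 164.79426068003866 -9.459081849039391
tape board frame [-0.08340699  0.07357053]
```

Request:
move_arm --pt "0.93 -0.77 -0.12 0 0 0.089 1" --pt "0.93 -0.77 -0.12 0 0 0.089 1" --pt "0.93 -0.77 -0.12 0 0 0.089 1" --pt "0.93 -0.77 -0.12 0 0 0.089 1" --pt "0.93 -0.77 -0.12 0 0 0.089 1" --pt "0.93 -0.77 -0.12 0 0 0.089 1" --pt "0.93 -0.77 -0.12 0 0 0.089 1" --pt "0.93 -0.77 -0.12 0 0 0.089 1" --pt "0.93 -0.77 -0.12 0 0 0.089 1" --pt "0.93 -0.77 -0.12 0 0 0.089 1"

```text
time_s: 2.48
position: [0.3803, -0.2951, 0.2703]
tcp_rot: [[1.0, 0.01, 0.001], [0.01, -1.0, 0.002], [0.001, -0.002, -1.0]]
force: [-0.3, -0.1, 0.2]
opening: 1.0
grasp_force: 0.0
```

Request:
move_arm --pt "0.3 -0.92 0 0 0 0 1" --pt "0.3 -0.92 0 0 0 0 1" --pt "0.3 -0.92 0 0 0 0 1" --pt "0.3 -0.92 0 0 0 0 1" --pt "0.3 -0.92 0 0 0 0 1" --pt "0.3 -0.92 0 0 0 0 1" --pt "0.3 -0.92 0 0 0 0 1" --pt "0.3 -0.92 0 0 0 0 1"

```text
time_s: 3.15
position: [0.4682, -0.018, 0.2698]
tcp_rot: [[1.0, 0.011, 0.002], [0.011, -1.0, 0.003], [0.002, -0.003, -1.0]]
force: [-0.4, -0.5, 0.5]
opening: 0.999
grasp_force: 0.0
```

Run:
```python
from h import *
c=viewer.capture("scene");cv2.imwrite("pics/scene1.png",c["image"])
a=c["image"][60:260,120:380];a=cv2.resize(a,None,fx=3,fy=3,interpolation=cv2.INTER_CUBIC)
c2=viewer.capture("top");im=c2["image"]
for q in nets.find_in("top","grip")[:2]: print(q,onz(c2,q["location"],.05))
cv2.imwrite("pics/s1.png",a)
```

```text
{'location': [198.3, 187.7], 'conf': 0.67} [0.51509177 0.24402954 0.05      ]
```

View pics/s1.png

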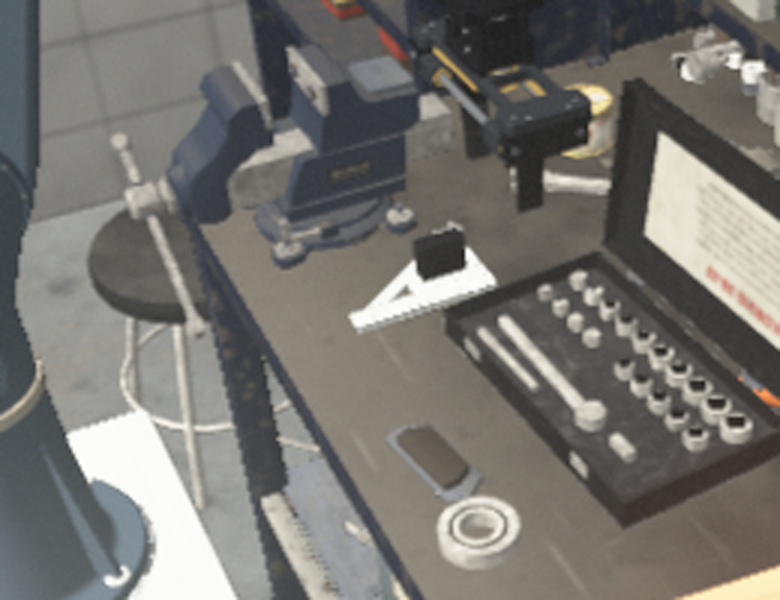

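Run:
```python
from h import *
c=viewer.capture("scene")
def z(n,u,v,h): print(n,np.round(onz(c,(np.array([u,v])+.5)/3-.5+[120,60],h),3))
z("grip top ctr",438,240,.056);z("grip topL",412,242,.056);z("grip topR",462,235,.056);z("heel",497,280,.01);z("longend",362,327,.01);z("short end",455,226,.01)
z("vise base right",405,200,.03);z("ball",402,215,.01);z("vise top right",415,95,.13);z("vise top right",415,95,.1);z("vise top right",415,70,.16)
z("box left front",450,320,.04);z("box left back",600,245,.04)
p=proj(c,[.4682,-.018,.27]);print(p,(p-[120,60])*3)
```

```text
grip top ctr [0.488 0.204 0.056]
grip topL [0.463 0.214 0.056]
grip topR [0.515 0.2   0.056]
heel [0.537 0.167 0.01 ]
longend [0.379 0.161 0.01 ]
short end [0.541 0.283 0.01 ]
vise base right [0.502 0.331 0.03 ]
ball [0.497 0.333 0.01 ]
vise top right [0.543 0.376 0.13 ]
vise top right [0.562 0.427 0.1  ]
vise top right [0.546 0.376 0.16 ]
box left front [0.45  0.091 0.04 ]
box left back [0.646 0.133 0.04 ]
[287.32184981 116.25687772] [501.96554944 168.77063317]
```

Request:
move_arm --pt "0.075 -0.74 0 0 0 0 1" --pt "0.075 -0.74 0 0 0 0 1" --pt "0.075 -0.74 0 0 0 0 1" --pt "0.075 -0.74 0 0 0 0 1" --pt "0.075 -0.74 0 0 0 0 1" --pt "0.075 -0.74 0 0 0 0 1" --pt "0.075 -0.74 0.2 0 0 0 1" --pt "0.075 -0.74 0.35 0 0 0 1" --pt "0.075 -0.74 0.5 0 0 0 1" --pt "0.075 -0.74 0.5 0 0 0 1"

```text
time_s: 4.18
position: [0.4873, 0.1959, 0.1162]
tcp_rot: [[1.0, 0.001, -0.005], [0.001, -1.0, -0.001], [-0.005, 0.001, -1.0]]
force: [-0.3, -0.1, -0.0]
opening: 1.001
grasp_force: 0.0
```

Run:
```python
from h import *
c=viewer.capture("scene")
a=c["image"][60:210,180:330];a=cv2.resize(a,None,fx=4,fy=4,interpolation=cv2.INTER_CUBIC)
cv2.imwrite("pics/s2.png",a);print(bot.read_state()["position"],bot.read_state()["tcp_rot"])
```

```text
[0.48501902 0.1952243  0.11283021] [[ 9.99926008e-01  6.08530808e-04 -1.21493872e-02]
 [ 5.78561853e-04 -9.99996782e-01 -2.47006737e-03]
 [-1.21508513e-02  2.46285543e-03 -9.99923143e-01]]
```

View pics/s2.png

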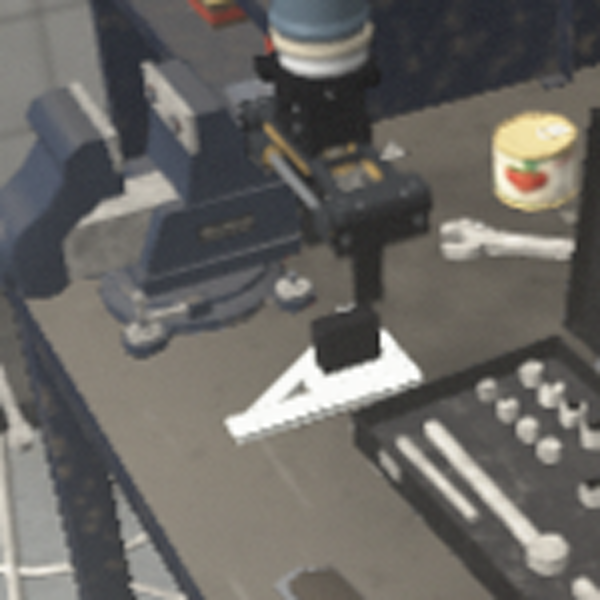

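Run:
```python
from h import *
s=bot.read_state();print({k:np.round(s[k],3).tolist() for k in s})
p=s["position"]
for y in (.095,):
    pass
```

```text
{'time_s': 4.233, 'joint_positions': [9.681, 33.132, 102.361, -0.032, 45.217, 99.669], 'qvel': [-0.0, -3.858, -1.703, -0.013, 9.153, 0.036], 'tau': [0.71, -47.366, -14.253, 0.054, -0.614, 0.002], 'position': [0.485, 0.195, 0.113], 'tcp_rot': [[1.0, 0.001, -0.012], [0.001, -1.0, -0.002], [-0.012, 0.002, -1.0]], 'force': [-0.648, -0.709, -1.98], 'moment': [0.009, 0.073, 0.006], 'grasp_force': 0.0, 'opening': 1.002}
```

Request:
move_arm --pt "0 0 0 0 0 0 1"

```text
time_s: 4.32
position: [0.4873, 0.196, 0.1172]
tcp_rot: [[1.0, 0.001, -0.007], [0.001, -1.0, -0.001], [-0.007, 0.001, -1.0]]
force: [0.3, 0.8, 0.3]
opening: 1.001
grasp_force: 0.0
```

Request:
move_arm --pt "0 0 0 0 0 0 1" --pt "0 0 0 0 0 0 1" --pt "0 0 0 0 0 0 1" --pt "0 0 0 0 0 0 1"

```text
time_s: 4.65
position: [0.49, 0.1984, 0.1215]
tcp_rot: [[1.0, 0.004, 0.004], [0.004, -1.0, 0.001], [0.004, -0.001, -1.0]]
force: [-0.6, -0.6, 0.3]
opening: 0.999
grasp_force: 0.0
```

Request:
move_arm --pt "0 0 0.05 0 0 0 1" --pt "0 0 0.1 0 0 0 1" --pt "0 0 0.1 0 0 0 1" --pt "0 0 0.1 0 0 0 1" --pt "0 0 0.1 0 0 0 1" --pt "0 0 0.1 0 0 0 1" --pt "0 0 0.1 0 0 0 1" --pt "0 0 0.1 0 0 0 1"

```text
time_s: 5.32
position: [0.489, 0.1985, 0.0902]
tcp_rot: [[1.0, 0.004, 0.001], [0.004, -1.0, 0.0], [0.001, -0.0, -1.0]]
force: [-0.5, -0.5, -1.1]
opening: 1.0
grasp_force: 0.0
```

Request:
move_arm --pt "0 -0.018 0.03 0 0 0 1" --pt "0 -0.018 0.07 0 0 0 1" --pt "0 -0.018 0.11 0 0 0 1" --pt "0 -0.018 0.15 0 0 0 1" --pt "0 -0.018 0.18 0 0 0 1" --pt "0 -0.018 0.2 0 0 0 1" --pt "0 -0.018 0.207 0 0 0 1" --pt "0 -0.018 0.207 0 0 0 1" --pt "0 -0.018 0.207 0 0 0 1" --pt "0 -0.018 0.207 0 0 0 1"

```text
time_s: 6.15
position: [0.489, 0.2039, 0.0279]
tcp_rot: [[1.0, 0.004, 0.001], [0.004, -1.0, 0.0], [0.001, -0.0, -1.0]]
force: [0.3, 0.4, 0.8]
opening: 1.001
grasp_force: 0.0
```

Request:
move_arm --pt "0 0 0 0 0 0 0.5" --pt "0 0 0 0 0 0 0.35" --pt "0 0 0 0 0 0 0.25" --pt "0 0 0 0 0 0 0.15" --pt "0 0 0 0 0 0 0" --pt "0 0 0 0 0 0 0" --pt "0 0 0 0 0 0 0" --pt "0 0 0 0 0 0 0" --pt "0 0 0 0 0 0 0" --pt "0 0 0 0 0 0 0"

```text
time_s: 6.98
position: [0.4887, 0.204, 0.0275]
tcp_rot: [[1.0, 0.004, 0.0], [0.004, -1.0, 0.0], [0.0, -0.0, -1.0]]
force: [-0.4, 1.4, -0.8]
opening: 0.324
grasp_force: 0.7
```

Run:
```python
from h import *
c=viewer.capture("scene")
a=c["image"][110:190,200:330];a=cv2.resize(a,None,fx=6,fy=6,interpolation=cv2.INTER_CUBIC)
cv2.imwrite("pics/s3.png",a)
```

```text
(no output)
```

View pics/s3.png

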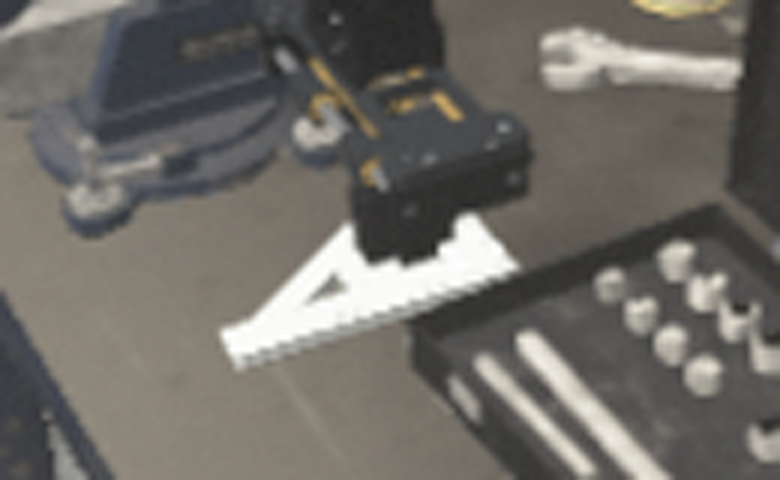

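Request:
move_arm --pt "0 0 0 0 0 0 0" --pt "0 0 0 0 0 0 0" --pt "0 0 0 0 0 0 0" --pt "0 0 0 0 0 0 0" --pt "0 0 0 0 0 0 0" --pt "0 0 0 0 0 0 0"

```text
time_s: 7.53
position: [0.4887, 0.2038, 0.0274]
tcp_rot: [[1.0, 0.004, 0.0], [0.004, -1.0, 0.0], [0.0, -0.0, -1.0]]
force: [-0.1, 2.2, -0.7]
opening: 0.252
grasp_force: 29.9
```

Request:
move_arm --pt "0 0 -0.03 0 0 0 0" --pt "0 0 -0.1 0 0 0 0" --pt "0 0 -0.2 0 0 0 0" --pt "0 0 -0.3 0 0 0 0" --pt "0 0 -0.4 0 0 0 0" --pt "0 0 -0.5 0 0 0 0" --pt "0 0 -0.6 0 0 0 0" --pt "0 0 -0.66 0 0 0 0" --pt "0 0 -0.68 0 0 0 0" --pt "0 0 -0.68 0 0 0 0"

```text
time_s: 8.37
position: [0.4889, 0.2037, 0.2331]
tcp_rot: [[1.0, 0.004, 0.003], [0.004, -1.0, 0.0], [0.003, -0.0, -1.0]]
force: [-0.2, -0.3, -2.6]
opening: 0.251
grasp_force: 29.9
```

Request:
move_arm --pt "0 0.05 0 0 0 0 0" --pt "0 0.14 0 0 0 0 0" --pt "0 0.25 0 0 0 0 0" --pt "0 0.36 0 0 0 0 0" --pt "0 0.47 0 0 0 0 0" --pt "0 0.58 0 0 0 0 0" --pt "0 0.69 0 0 0 0 0" --pt "0 0.8 0 0 0 0 0" --pt "0 0.9 0 0 0 0 0" --pt "0 1.0 0 0 0 0 0"

```text
time_s: 9.2
position: [0.4879, -0.0973, 0.2293]
tcp_rot: [[1.0, 0.004, -0.005], [0.004, -1.0, 0.002], [-0.005, -0.002, -1.0]]
force: [0.6, 0.5, -3.4]
opening: 0.253
grasp_force: 29.9
```

Request:
move_arm --pt "0 0.1 0 0 0 0 0" --pt "0 0.2 0 0 0 0.005 0" --pt "0 0.3 0 0 0 0.01 0" --pt "0 0.4 0 0 0 0.015 0" --pt "0.02 0.5 0 0 0 0.02 0" --pt "0.04 0.6 0 0 0 0.025 0" --pt "0.06 0.7 0 0 0 0.03 0" --pt "0.08 0.8 0 0 0 0.033 0" --pt "0.1 0.9 0 0 0 0.033 0" --pt "0.12 0.95 0 0 0 0.033 0"

```text
time_s: 10.03
position: [0.5258, -0.3843, 0.2284]
tcp_rot: [[0.995, -0.102, -0.003], [-0.102, -0.995, 0.001], [-0.003, -0.001, -1.0]]
force: [0.2, 0.7, -2.5]
opening: 0.25
grasp_force: 29.9
```

Request:
move_arm --pt "0 0 0 0 0 0 0" --pt "0 0 0 0 0 0 0" --pt "0 0 0 0 0 0 0" --pt "0 0 0 0 0 0 0"

```text
time_s: 10.37
position: [0.5262, -0.3791, 0.2301]
tcp_rot: [[0.995, -0.098, -0.003], [-0.098, -0.995, 0.003], [-0.003, -0.003, -1.0]]
force: [-0.0, 0.5, -2.3]
opening: 0.248
grasp_force: 29.9
```

Request:
move_arm --pt "0.013 0.03 0.05 0 0 0 0" --pt "0.013 0.066 0.12 0 0 0 0" --pt "0.013 0.066 0.2 0 0 0 0" --pt "0.013 0.066 0.28 0 0 0 0" --pt "0.013 0.066 0.34 0 0 0 0" --pt "0.013 0.066 0.367 0 0 0 0" --pt "0.013 0.066 0.367 0 0 0 0" --pt "0.013 0.066 0.367 0 0 0 0" --pt "0.013 0.066 0.367 0 0 0 0"

```text
time_s: 11.12
position: [0.5299, -0.4016, 0.123]
tcp_rot: [[0.995, -0.099, 0.002], [-0.099, -0.995, -0.002], [0.002, 0.002, -1.0]]
force: [-0.9, 0.3, -3.5]
opening: 0.249
grasp_force: 29.9
```

Run:
```python
from h import *
c=viewer.capture("scene");s=bot.read_state();print(s["position"],np.degrees(np.arctan2(s["tcp_rot"][1,0],s["tcp_rot"][0,0])))
a=c["image"][200:350,300:475];a=cv2.resize(a,None,fx=4,fy=4,interpolation=cv2.INTER_CUBIC)
cv2.imwrite("pics/s4.png",a)
```

```text
[ 0.52994789 -0.40179609  0.12321566] -5.674748534530489
```

View pics/s4.png

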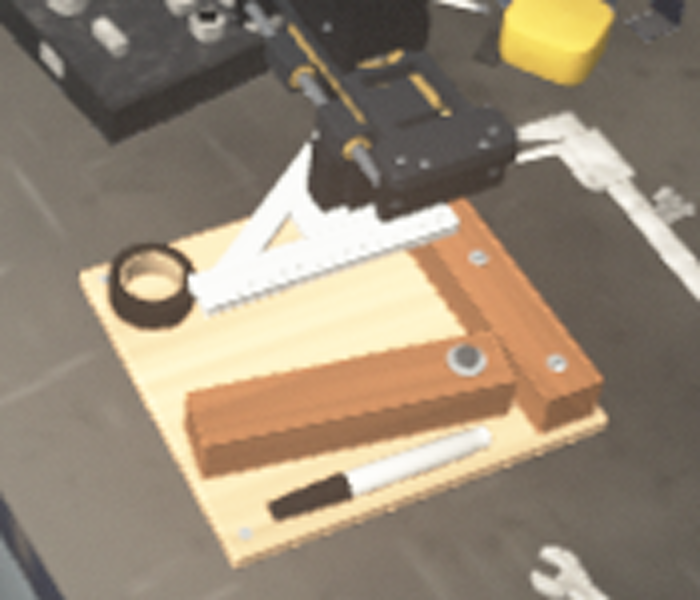

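Run:
```python
from fit import *
c=viewer.capture("scene");s=bot.read_state();tp=s["position"]
f=lambda L:(np.array(L)+.5)/4-.5+np.array([300,200])
q,r=fit(c,f([[80,272],[233,555],[607,413],[603,380],[548,400],[538,422]]),[[-.12,.11,.012],[-.12,-.11,.012],[.12,-.11,.012],[.113,-.105,.046],[.075,-.105,.046],[.075,-.105,.012]],[.51,-.43,-.1])
print("board",q,np.degrees(q[2]),np.round(r,1).tolist());o=T(q,[[.03,0,.012],[.015,.033,.012],[.047,-.064,.046]]);print(o)
u=tp[2]-.0275
h,l=[onz(c,x,u+.01) for x in f([[458,220],[207,302]])];print("heel top,longend",h,l,"yaw",np.degrees(np.arctan2(*(h-l)[[1,0]])))
a=np.radians(-5.67);print("pred",T([tp[0],tp[1],a],[[.045,-.045,0],[-.115,-.045,0]]))
e1,e2=[onz(c,x,.046) for x in f([[187,396],[205,442]])];e=(e1+e2)/2;d=o[2]-e;print("studend",e1,e2,np.degrees(np.arctan2(d[1],d[0])-q[2]), "bolt seen",onz(c,f([467,357]),.046))
print("tape",onz(c,f([152,270]),.02))
```

```text
board [ 0.5101973  -0.42999624 -0.10535477] -6.036383450296161 [[-0.3, -0.7], [0.5, 0.2], [0.3, 0.6], [0.1, -0.9], [-0.4, -0.6], [-0.3, 2.9]]
[[ 0.54003096 -0.43315104  0.012     ]
 [ 0.52858441 -0.39875662  0.012     ]
 [ 0.55020646 -0.4985839   0.046     ]]
heel top,longend [ 0.5721853  -0.45055781  0.10573342] [ 0.41480446 -0.43255581  0.10573342] yaw -6.525413467929636
pred [[ 0.57019851 -0.45102627  0.        ]
 [ 0.41098132 -0.43521848  0.        ]]
studend [ 0.39729251 -0.44421872  0.046     ] [ 0.38993595 -0.4755735   0.046     ] -7.84124920707202 bolt seen [ 0.55210321 -0.49805996  0.046     ]
tape [ 0.43837084 -0.33624643  0.02      ]
```

Request:
move_arm --pt "0 0 0.03 0 0 0.001 0" --pt "0 0 0.07 0 0 0.001 0" --pt "0 0 0.11 0 0 0.001 0" --pt "0 0 0.15 0 0 0.001 0" --pt "0 0 0.19 0 0 0.001 0" --pt "0 0 0.22 0 0 0.001 0" --pt "0 0 0.25 0 0 0.001 0" --pt "0 0 0.265 0 0 0.001 0" --pt "0 0 0.27 0 0 0.001 0" --pt "0 0 0.27 0 0 0.001 0"

```text
time_s: 12.05
position: [0.529, -0.4012, 0.0401]
tcp_rot: [[0.995, -0.102, -0.0], [-0.102, -0.995, 0.0], [-0.0, -0.0, -1.0]]
force: [-0.1, 0.1, -3.0]
opening: 0.251
grasp_force: 29.9
```

Request:
move_arm --pt "0 0 0.003 0 0 0 0" --pt "0 0 0.006 0 0 0 0" --pt "0 0 0.009 0 0 0 0" --pt "0 0 0.009 0 0 0 0" --pt "0 0 0.009 0 0 0 0"

```text
time_s: 12.47
position: [0.5294, -0.4017, 0.0394]
tcp_rot: [[0.995, -0.102, 0.001], [-0.102, -0.995, -0.001], [0.001, 0.001, -1.0]]
force: [-1.2, 1.0, 5.6]
opening: 0.249
grasp_force: 29.9
```

Request:
move_arm --pt "0.005 0 -0.002 0 0 0 0" --pt "0.01 0 -0.002 0 0 0 0" --pt "0.015 0 -0.002 0 0 0 0" --pt "0.02 0 -0.002 0 0 0 0" --pt "0.025 0 -0.002 0 0 0 0" --pt "0.03 0 -0.002 0 0 0 0" --pt "0.034 0 -0.002 0 0 0 0" --pt "0.034 0 -0.002 0 0 0 0"

```text
time_s: 13.13
position: [0.5379, -0.4025, 0.0394]
tcp_rot: [[0.995, -0.102, -0.002], [-0.102, -0.995, -0.0], [-0.002, 0.0, -1.0]]
force: [-5.5, 0.9, 7.3]
opening: 0.25
grasp_force: 29.9
```

Request:
move_arm --pt "0.003 0 0 0 0 0 0" --pt "0.006 0 0 0 0 0 0" --pt "0.009 0 0 0 0 0 0" --pt "0.012 0 0 0 0 0 0" --pt "0.012 0 0 0 0 0 0"

```text
time_s: 13.55
position: [0.5404, -0.4028, 0.0394]
tcp_rot: [[0.995, -0.102, -0.005], [-0.102, -0.995, 0.0], [-0.005, 0.0, -1.0]]
force: [-8.8, -0.4, 8.3]
opening: 0.251
grasp_force: 30.0
```

Request:
move_arm --pt "0.002 0 -0.003 0 0 0 0" --pt "0.005 0 -0.003 0 0 0 0" --pt "0.008 0 -0.003 0 0 0 0" --pt "0.011 0 -0.003 0 0 0 0" --pt "0.011 0 -0.003 0 0 0 0" --pt "0.011 0 -0.003 0 0 0 0"

```text
time_s: 14.05
position: [0.5406, -0.4028, 0.0398]
tcp_rot: [[0.995, -0.101, -0.011], [-0.101, -0.995, 0.002], [-0.011, -0.001, -1.0]]
force: [-14.3, -0.6, 10.3]
opening: 0.246
grasp_force: 30.0
```

Request:
move_arm --pt "-0.003 0 -0.002 0 0.003 0 0" --pt "-0.003 0.005 -0.002 0 0.003 0 0" --pt "-0.003 0.01 -0.002 0 0.003 0 0" --pt "-0.003 0.015 -0.002 0 0.003 0 0" --pt "-0.003 0.02 -0.002 0 0.003 0 0" --pt "-0.003 0.025 -0.002 0 0.003 0 0" --pt "-0.003 0.03 -0.002 0 0.003 0 0" --pt "-0.003 0.03 -0.002 0 0.003 0 0"

```text
time_s: 14.72
position: [0.5402, -0.4041, 0.0399]
tcp_rot: [[0.995, -0.102, -0.001], [-0.102, -0.995, 0.014], [-0.002, -0.014, -1.0]]
force: [-7.4, 14.4, 13.0]
opening: 0.249
grasp_force: 30.0
```

Request:
move_arm --pt "0 0 -0.003 0 0 0 0" --pt "0 0 -0.006 0 0 0 0" --pt "0 0 -0.008 0 0 0 0" --pt "0 0 -0.008 0 0 0 0" --pt "0 0 -0.008 0 0 0 0"

```text
time_s: 15.13
position: [0.5399, -0.407, 0.0399]
tcp_rot: [[0.995, -0.102, -0.001], [-0.102, -0.995, 0.009], [-0.002, -0.009, -1.0]]
force: [-5.5, 6.5, -0.1]
opening: 0.251
grasp_force: 30.0
```

Run:
```python
from h import *
c=viewer.capture("scene");s=bot.read_state();print({k:np.round(s[k],3).tolist() for k in("position","force","moment","tcp_rot")})
a=c["image"][225:345,310:470];a=cv2.resize(a,None,fx=4.8,fy=4.8,interpolation=cv2.INTER_CUBIC)
cv2.imwrite("pics/s5.png",a)
```

```text
{'position': [0.54, -0.407, 0.04], 'force': [-6.21, 4.654, -0.224], 'moment': [0.969, 1.066, 0.043], 'tcp_rot': [[0.995, -0.102, -0.001], [-0.102, -0.995, 0.009], [-0.002, -0.009, -1.0]]}
```

View pics/s5.png

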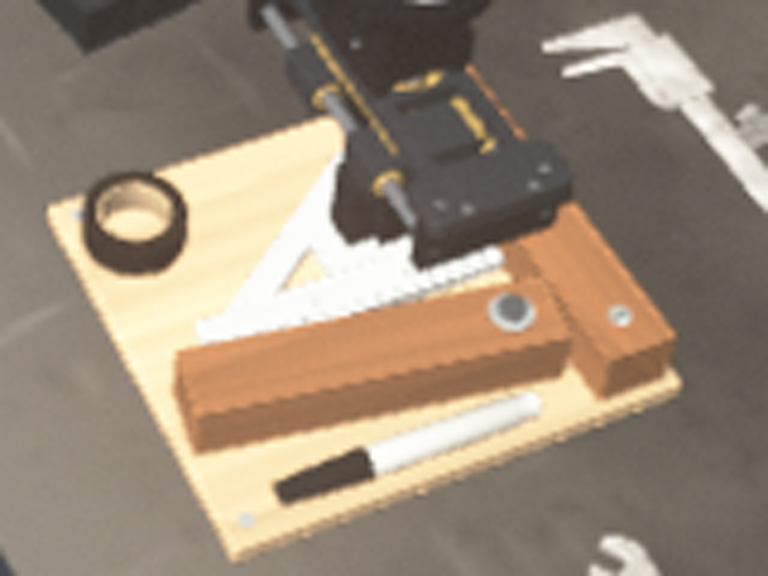

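Request:
move_arm --pt "0 0.005 -0.001 0 0 0 0" --pt "0 0.01 -0.001 0 0 0 0" --pt "0 0.015 -0.002 0 0 0 0" --pt "0 0.02 -0.002 0 0 0 0" --pt "0 0.025 -0.002 0 0 0 0" --pt "0 0.025 -0.002 0 0 0 0"

```text
time_s: 15.68
position: [0.5391, -0.4146, 0.04]
tcp_rot: [[0.995, -0.102, -0.001], [-0.102, -0.995, 0.01], [-0.002, -0.01, -1.0]]
force: [-6.6, 4.4, -2.4]
opening: 0.249
grasp_force: 30.0
```

Request:
move_arm --pt "0 0.005 0 0 0 0 0" --pt "0 0.01 0 0 0 0 0" --pt "0 0.015 0 0 0 0 0" --pt "0 0.02 0 0 0 0 0" --pt "0 0.025 0 0 0 0 0" --pt "0 0.03 0 0 0 0 0" --pt "0 0.035 0 0 0 0 0" --pt "0 0.04 0 0 0 0 0" --pt "0 0.04 0 0 0 0 0"

```text
time_s: 16.43
position: [0.5379, -0.4255, 0.04]
tcp_rot: [[0.995, -0.102, -0.001], [-0.102, -0.995, 0.012], [-0.002, -0.011, -1.0]]
force: [-5.4, 6.7, -1.1]
opening: 0.252
grasp_force: 30.0
```

Request:
move_arm --pt "0.002 0.005 0 -0.002 0 0 0" --pt "0.004 0.01 0 -0.003 0 0 0" --pt "0.004 0.015 0 -0.003 0 0 0" --pt "0.004 0.02 0 -0.003 0 0 0" --pt "0.004 0.024 0 -0.003 0 0 0" --pt "0.004 0.024 0 -0.003 0 0 0"

```text
time_s: 16.93
position: [0.5374, -0.431, 0.0398]
tcp_rot: [[0.995, -0.102, -0.005], [-0.102, -0.995, 0.006], [-0.005, -0.005, -1.0]]
force: [-7.3, 9.7, 1.8]
opening: 0.249
grasp_force: 30.0
```

Request:
move_arm --pt "0.002 0.004 -0.001 -0.001 0.001 0 0" --pt "0.003 0.008 -0.001 -0.001 0.001 0 0" --pt "0.003 0.012 -0.001 -0.001 0.001 0 0" --pt "0.003 0.012 -0.001 -0.001 0.001 0 0"

```text
time_s: 17.27
position: [0.5371, -0.4338, 0.0398]
tcp_rot: [[0.995, -0.102, -0.004], [-0.102, -0.995, 0.004], [-0.004, -0.004, -1.0]]
force: [-8.9, 10.8, 1.2]
opening: 0.25
grasp_force: 30.0
```

Run:
```python
from fit import *
s=bot.read_state();print({k:np.round(s[k],3).tolist() for k in("position","force","moment","tcp_rot")})
c=viewer.capture("scene")
a=c["image"][225:345,310:470];a=cv2.resize(a,None,fx=5,fy=5,interpolation=cv2.INTER_CUBIC)
cv2.imwrite("pics/s6.png",a)
```

```text
{'position': [0.537, -0.434, 0.04], 'force': [-8.913, 10.776, 1.212], 'moment': [1.936, 1.399, 0.031], 'tcp_rot': [[0.995, -0.102, -0.004], [-0.102, -0.995, 0.004], [-0.004, -0.004, -1.0]]}
```

View pics/s6.png

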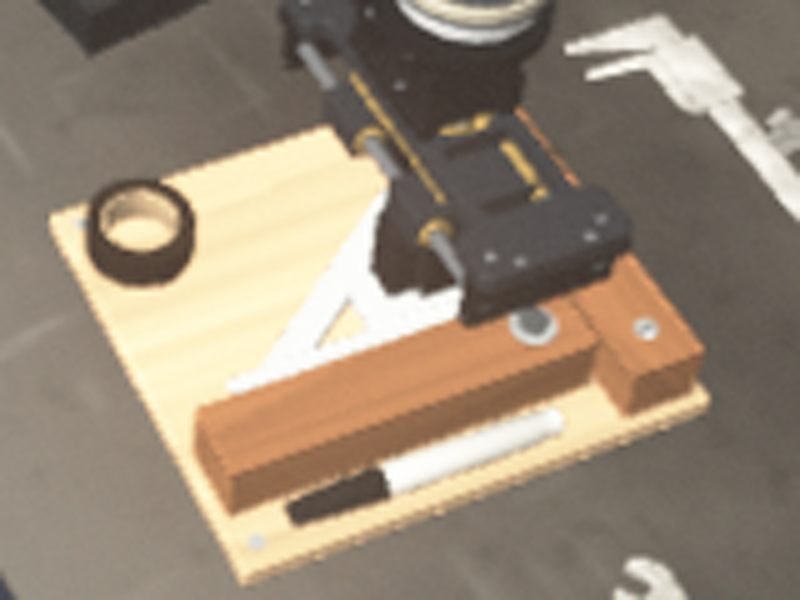

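Request:
move_arm --pt "0.001 0.003 -0.001 -0.001 0.001 0 0" --pt "0.001 0.006 -0.001 -0.001 0.001 0 0" --pt "0.001 0.009 -0.001 -0.001 0.001 0 0" --pt "0.001 0.012 -0.001 -0.001 0.001 0 0" --pt "0.001 0.012 -0.001 -0.001 0.001 0 0"

```text
time_s: 17.73
position: [0.537, -0.4342, 0.0398]
tcp_rot: [[0.995, -0.102, -0.002], [-0.102, -0.995, 0.007], [-0.003, -0.006, -1.0]]
force: [-7.0, 16.5, 3.3]
opening: 0.253
grasp_force: 30.0
```

Request:
move_arm --pt "0.003 0 -0.002 -0.001 0.001 0 0" --pt "0.006 0 -0.004 -0.002 0.001 0 0" --pt "0.009 0 -0.004 -0.002 0.002 0 0" --pt "0.009 0 -0.004 -0.002 0.002 0 0" --pt "0.009 0 -0.004 -0.002 0.002 0 0"

```text
time_s: 18.15
position: [0.5371, -0.4341, 0.0397]
tcp_rot: [[0.995, -0.102, -0.002], [-0.102, -0.995, 0.002], [-0.002, -0.002, -1.0]]
force: [-11.1, 14.6, 0.8]
opening: 0.247
grasp_force: 30.0
```

Run:
```python
from fit import *
s=bot.read_state();print({k:np.round(s[k],4).tolist() for k in("position","force","moment","tcp_rot")})
for n,b in(("top",(145,235,375,460)),("scene",(225,345,310,470))):
    c=viewer.capture(n);a=c["image"][b[0]:b[1],b[2]:b[3]]
    a=cv2.resize(a,None,fx=4.7,fy=4.7,interpolation=cv2.INTER_CUBIC)
    if n=="top": A=a
    else: B=a
B=B[:,:399] if 0 else B
A=cv2.resize(A,(0,0),fx=1,fy=1)
cv2.imwrite("pics/top7.png",A);cv2.imwrite("pics/sc7.png",B);print(A.shape,B.shape)
```

```text
{'position': [0.5371, -0.4341, 0.0397], 'force': [-11.1387, 14.6114, 0.7886], 'moment': [2.7215, 2.0523, -0.0303], 'tcp_rot': [[0.9948, -0.1017, -0.0019], [-0.1017, -0.9948, 0.0017], [-0.0021, -0.0015, -1.0]]}
(423, 400, 3) (564, 752, 3)
```

View pics/sc7.png

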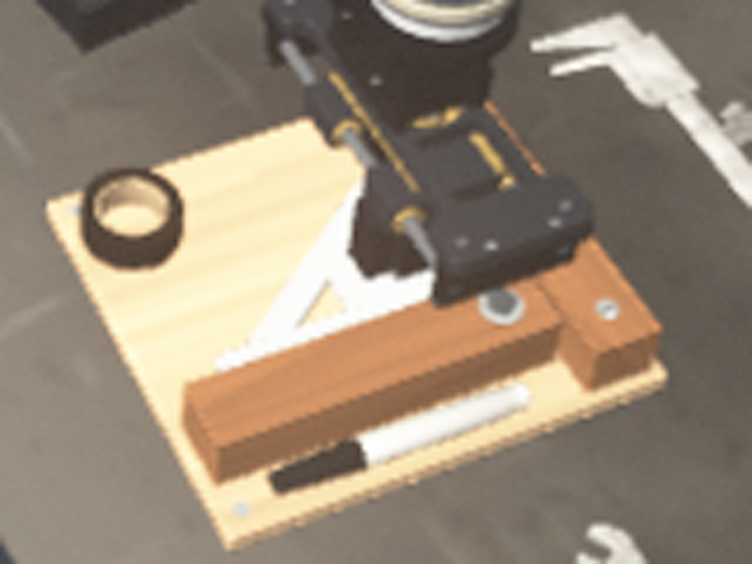

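Run:
```python
from fit import *
c=viewer.capture("scene")
f=lambda L:(np.array(L)+.5)/4.7-.5+np.array([310,225])
q,r=fit(c,f([[47,205],[229,548],[665,373],[661,328],[597,353]]),[[-.12,.11,.012],[-.12,-.11,.012],[.12,-.11,.012],[.113,-.105,.046],[.075,-.105,.046]],[.51,-.43,-.1])
print("board",q,np.degrees(q[2]),np.round(r,1).tolist())
bo=T(q,[[.047,-.064,.046]])[0]
w=lambda u,v:onz(c,f([u,v]),.046)
e=(w(185,393)+w(214,444))/2;d=bo-e;print("lean bolt-end",-np.degrees(np.arctan2(d[1],d[0])-q[2]),np.linalg.norm(d))
d=w(558,322)-w(214,444);print("right edge dir",-np.degrees(np.arctan2(d[1],d[0])-q[2]))
# predicted right top edge at lean 0, in crop px
for L in ([-.115,-.083,.046],[.071,-.083,.046],[-.115,-.045,.046]): print((proj(c,T(q,[L])[0])-[310,225]+.5)*4.7-.5)
```

```text
board [ 0.50764635 -0.43254855 -0.09656261] -5.5326298439834805 [[-0.9, 0.2], [0.3, -0.9], [0.6, 0.2], [0.2, 0.1], [-0.4, 0.2]]
lean bolt-end 0.22804581650109912 0.16170022929934116
right edge dir 1.008215360915585
[217.56862668 451.42991352]
[562.49266112 322.33300029]
[181.64021159 388.40045151]
```

View pics/top7.png

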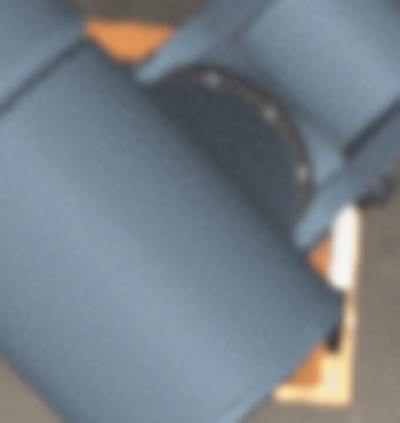

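Request:
move_arm --pt "0.003 0.003 -0.001 -0.001 0.001 0 0" --pt "0.005 0.006 -0.002 -0.001 0.001 0 0" --pt "0.007 0.008 -0.002 -0.001 0.001 0 0" --pt "0.007 0.008 -0.002 -0.001 0.001 0 0" --pt "0.007 0.008 -0.002 -0.001 0.001 0 0" --pt "0.007 0.008 -0.002 -0.001 0.001 0 0"

```text
time_s: 18.8
position: [0.5371, -0.4341, 0.0397]
tcp_rot: [[0.995, -0.101, -0.004], [-0.101, -0.995, 0.004], [-0.004, -0.003, -1.0]]
force: [-14.6, 17.7, 2.3]
opening: 0.248
grasp_force: 30.0
```

Run:
```python
from fit import *
s=bot.read_state();print({k:np.round(s[k],4).tolist() for k in("position","force","moment","tcp_rot","time_s")})
```

```text
{'position': [0.5371, -0.4341, 0.0397], 'force': [-14.6328, 17.7234, 2.3487], 'moment': [3.1332, 2.3838, -0.0222], 'tcp_rot': [[0.9948, -0.1015, -0.0035], [-0.1015, -0.9948, 0.0036], [-0.0039, -0.0032, -1.0]], 'time_s': 18.8}
```

Request:
move_arm --pt "0 0 0 0 0 0.002 0" --pt "0 0 0 0 0 0.004 0" --pt "0 0 0 0 0 0.004 0" --pt "0 0 0 0 0 0.004 0"

```text
time_s: 19.13
position: [0.5371, -0.4341, 0.0397]
tcp_rot: [[0.994, -0.111, -0.004], [-0.111, -0.994, 0.003], [-0.004, -0.003, -1.0]]
force: [-14.1, 18.8, 3.0]
opening: 0.251
grasp_force: 30.1
```

```bash
cat > st.py <<'E'
from h import *
s=bot.read_state();print(np.round(s["position"],4),np.round(s["force"],1),np.round(s["moment"],3),"yaw",np.degrees(np.arctan2(s["tcp_rot"][1,0],s["tcp_rot"][0,0])))
E
python3 st.py
```

```text
[ 0.5371 -0.4341  0.0397] [-14.1  18.8   3. ] [3.253 2.367 0.594] yaw -6.3818161611783
```

Request:
move_arm --pt "0 0 0 0 0 -0.004 0" --pt "0 0 0 0 0 -0.008 0" --pt "0 0 0 0 0 -0.008 0" --pt "0 0 0 0 0 -0.008 0"

```text
time_s: 19.47
position: [0.5371, -0.4341, 0.0397]
tcp_rot: [[0.996, -0.091, -0.003], [-0.091, -0.996, 0.004], [-0.003, -0.004, -1.0]]
force: [-14.5, 18.2, 3.5]
opening: 0.253
grasp_force: 30.1
```

```bash
python3 st.py
```

```text
[ 0.5371 -0.4341  0.0397] [-14.5  18.2   3.5] [ 3.115  2.506 -0.498] yaw -5.235725889028451
```

Request:
move_arm --pt "0 0 -0.001 0 0 0.002 0" --pt "0 0 -0.002 0 0 0.004 0" --pt "0 0 -0.002 0 0 0.004 0" --pt "0 0 -0.002 0 0 0.004 0" --pt "0 0 -0.002 0 0 0.004 0" --pt "0 0 -0.002 0 0 0.004 0"

```text
time_s: 19.97
position: [0.5371, -0.4341, 0.0397]
tcp_rot: [[0.995, -0.102, -0.004], [-0.102, -0.995, 0.004], [-0.004, -0.003, -1.0]]
force: [-14.0, 18.3, 0.0]
opening: 0.248
grasp_force: 30.0
```

```bash
python3 st.py; python3 -c "
from h import *
print(workorder.hand_in())"
```

```text
[ 0.5371 -0.4341  0.0397] [-14.   18.3   0. ] [3.158e+00 2.360e+00 1.000e-03] yaw -5.8335384505916785
the job is handed in; nothing more can be done
None
```

I handed the job in at about 20 s with the square still gripped and pressed about 14 N against the plate and 18 N against the stud; extra push moved neither edge, and the camera put the stud within about 1° of square.

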